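# Set the bleed valve: shut it, back off two turns, keep hold of the crank

### The arm

A 7-joint arm with a two-finger parallel gripper is mounted at the origin on a cart in front of the work surface, level with it; the furniture and walls round the work are solid. World frame = base frame: x ahead of the robot, y to its left, z up, the work surface at z = 0. Lengths are in m, angles in rad, forces in N, time in s.
With the tool pointing down it reaches from about 0.425 to 0.95 m from the base axis. Payload 4.7 kg.
Tool frame: the origin (TCP) lies between the finger pads, 19 mm behind the fingertips; this is the grasp point; z points along the fingers, x is the direction in which the jaws open and shut, and the axes are right-handed (so a half turn about z gives the same grasp; the last joint's range is limited). The gripper opens to 85 mm and grips with 20 to 120 N. Pads are 22 mm wide; open, the fingers measure 114 mm over their backs; the gripper's body (76 mm by 85 mm) begins 54 mm behind the grasp point. The pads swing forward as they close: fully open they stand 13 mm farther back than shut.
Start: joints at [1.274, 0.469, -0.049, 1.532, 0.024, 1.141, -0.082], TCP at [0.179, -0.651, 0.25] pointing down, gripper open.
Joint ranges: [-2.59, 2.59], [-0.33, 1.99], [-1.39, 1.29], [0.1, 2.45], [-1.04, 4.18], [0.21, 1.99], [-2.66, 2.66]. Speed limits (rad/s): [2.57, 2.57, 3.14, 3.14, 3.14, 3.14, 3.14].

### API

Orientations are given as [roll, pitch, yaw] about the fixed x, y, z axes, in that order (R = Rz(yaw) Ry(pitch) Rx(roll)).
In Python, from plant import robot gives the robot as it stands. Calls block until the motion is done:
- robot.goto(position, orientation): joint-space move of the TCP to a pose.
- robot.move_straight(position, vel=0.15, attitude=None, contact_N=None): straight line of the TCP; attitude=None keeps the orientation; vel is the mean speed in m/s. With contact_N (N) it stops when the force on the tool has changed by that much, and returns True; else False.
- robot.move_joints(angles): joint-space move.
- robot.grip(opening, strength=None): opening from 0.0 (shut) to 1.0 (fully open); strength is the grip in N (None keeps the last); returns when the fingers have stopped.
- robot.sleep(seconds).
- robot.inverse_kinematics(position, orientation): joint angles nearest the present ones, or None.
- robot.sense(): the state.
- robot.grab_frame(name): name is "scene" or "top" or "wrist"; returns a dict with "image" (400x640x3 uint8, red, green, blue), "range_z" (400x640 float32, m along the optical axis (not along the pixel's ray), 0 where there is no reading), "fx", "fy", "cx", "cy" (pixels), "R" (3x3) and "t" (3): a world point X has camera coordinates R X + t. Camera axes: x right, y down, z forward; pixel columns grow to the right and rows downward; lengths in m; the calibration is good to about 2 mm. A picture is of the moment at which its call begins.
A pose or a line that the arm cannot do raises robot.IKError and nothing moves.
- robot.close_job(): hands the job in, once; it reports no verdict.
The state is a dict: "t": time; "joint_pos": joint angles; "joint_velocities": joint speeds; "effort": joint torques, N m; "tcp_pos": TCP position; "tcp_rot": TCP orientation; "wrist_force": force on the tool from outside, world axes, zero at the start; "torque": the same for the moment, N m; "opening": opening from 0.0 (shut) to 1.0 (fully open).
Only numpy, scipy, OpenCV 4.12 (cv2) and the standard library are available. Lean on these libraries where they do the work, as an engineer would, in place of code of your own. Each camera call takes 0.05 s, during which the arm holds its last target. There are 200 camera calls.

### The job

Turn the hand wheel of the bleed valve clockwise (seen from above) by its crank handle until it is fully shut against its stop, then back it off counter-clockwise exactly two full turns. Finish with the wheel standing still there and the gripper still holding the upright crank handle; do not let go. Leave the small things beside the valve where they are.

Things in the scene. Friction and masses are not known exactly. Their poses are not given: they have to be found in the camera images.
- valve: brass bleed valve bolted to a steel plate, 100 x 110 x 8 mm, fixed to the worktop; steel hose tails stick out 73 mm to its +y and -y at 45 mm height; its stem is upright. Origin under the stem's axis, at worktop height; z up.
- valve_wheel (a joint): angle of the hand wheel, rad: 0 = shut (hard stop, turning clockwise from above ends there), grows counter-clockwise from above as the valve opens, one turn = 6.28; upper stop at 20.5. At 0 the crank handle stands on the valve's own +x side. Stiff packing (friction 0.22 N m, so about 4 N at the handle) keeps it wherever it is left; no spring. The wheel neither rises nor sinks.
- wheel_center (a point): centre of the three-spoked dark steel hand wheel, on the stem's axis, 112 mm above the worktop; the wheel is 124 mm across, its rim 14 mm thick (105 to 119 mm high), its hub's top 126 mm high.
- crank_grip: the upright black crank handle on the wheel's rim, a waisted sleeve 21 to 23 mm thick and 50 mm tall (from 122 to 172 mm above the worktop), that spins freely on its own pin, so the gripper need not turn with the wheel. Origin at its lower end, on its axis, 55 mm from the stem's axis.
- handle_mid (a point): the point to grip on the crank handle's axis, 30 mm above its lower end (152 mm above the worktop), 55 mm from the stem's axis.
- brass_case: small brass-coloured box on the 2.7 mm cutting mat, 45 x 57 x 24 mm, loose bystander, origin at the centre of its underside.
- wood_leg: short turned wooden piece, 32 x 50 x 32 mm, loose bystander, origin at the centre of its underside.
- dropper: small brown dropper bottle with black top, just behind the valve (another one stands far to the right), 33 x 34 x 102 mm, standing upright, loose bystander, origin at the centre of its underside.

How it is judged:
By the outcome, as a careful person would: the job done as asked, in the order asked, and still so for the second after the job is handed in, while the arm keeps its last pose, push and grip.
It also fails if it takes over 67 s, if anything falls off the work surface, if the arm or the gripper's body presses on something with over 40 N, if the wrist force passes 120 N, or if a joint passes its speed limit or range.

## Working session

There is one attempt and no reset: what is moved stays moved. The work goes in short steps, each a Python script; the robot and the scene stay as the last script left them, time stands still between calls to the robot, and variables do not carry over. Pictures are saved under pics/ and viewed, about 8 in all and at most 12, crops included, and the job is handed in when it is done.

```bash
mkdir -p pics; ls; python3 - <<'E'
from plant import robot
import cv2,numpy as np
s=robot.sense();print({k:np.round(v,3) for k,v in s.items()})
for n in("scene","top"):
    f=robot.grab_frame(n);np.savez(f"pics/{n}0.npz",**f);cv2.imwrite(f"pics/{n}0.png",f["image"][:,:,::-1]);print(n,f["fx"],f["cx"],f["cy"],f["R"],f["t"])
E
```

```text
pics
{'t': np.float64(0.0), 'joint_pos': array([ 1.274,  0.469, -0.049,  1.534,  0.024,  1.141, -0.082]), 'joint_velocities': array([0.   , 0.001, 0.   , 0.001, 0.   , 0.   , 0.   ]), 'effort': array([-1.0000e-03, -5.1032e+01, -4.6000e-02, -2.3772e+01,  1.1000e-02,
        7.0000e-03,  0.0000e+00]), 'tcp_pos': array([ 0.178, -0.65 ,  0.249]), 'tcp_rot': array([ 3.142e+00,  2.000e-03, -1.303e+00]), 'wrist_force': array([-0.097, -0.341,  1.199]), 'torque': array([-0.068,  0.015, -0.009]), 'opening': np.float64(1.001)}
scene 511.0725970129099 319.81636699425644 211.69021614057658 [[-0.57840993 -0.81560917  0.01495453]
 [-0.60364406  0.41561497 -0.68035141]
 [ 0.54868552 -0.40254923 -0.73273346]] [0.09330713 0.56878501 0.71565482]
top 385.0899768713397 321.1356346612737 195.50662862178504 [[ 0.0023846  -0.99998411  0.0051083 ]
 [-0.98151847 -0.003318   -0.19133867]
 [ 0.19135258 -0.00455762 -0.98151078]] [-0.32183372  0.57812434  0.85940363]
```

View pics/scene0.png

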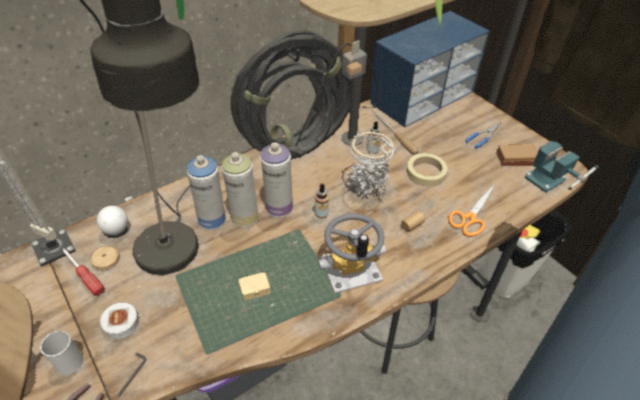

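View pics/top0.png

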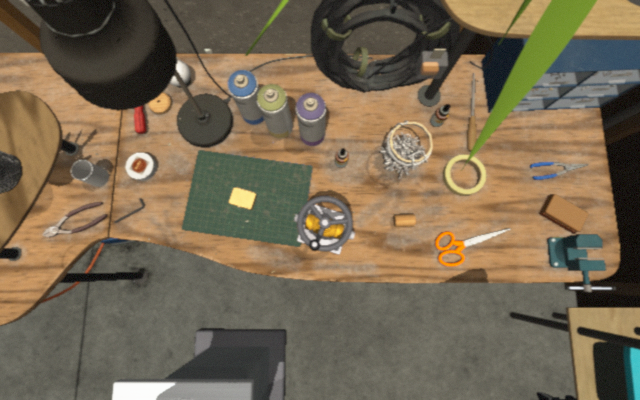

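The scene view shows the wheel at about (354,238) with the black handle at about (362,245). In the top view the wheel is at about (325,223) and the handle at about (314,243). I'll enlarge both.

```bash
cat > h.py <<'E'
import numpy as np
def ray(f,u,v,z=None,d=None):
    K=np.array([(u-f["cx"])/f["fx"],(v-f["cy"])/f["fy"],1.]);R=f["R"];C=-R.T@f["t"];r=R.T@K
    return C+r*((z-C[2])/r[2] if d is None else d)
def cloud(f):
    v,u=np.mgrid[:400,:640];d=f["range_z"]
    P=np.stack([(u-f["cx"])/f["fx"]*d,(v-f["cy"])/f["fy"]*d,d],-1)
    W=(P-f["t"])@f["R"];W[d==0]=np.nan;return W
E
python3 - <<'E'
import numpy as np,cv2
from h import *
ims=[]
for n,(u0,v0) in (("top",(290,185)),("scene",(310,200))):
    f=dict(np.load(f"pics/{n}0.npz"));im=f["image"][v0:v0+75,u0:u0+85,::-1]
    im=cv2.resize(im,None,fx=6,fy=6,interpolation=cv2.INTER_CUBIC)[:, :400*6//6*1+0 or None]
    cv2.imwrite(f"pics/{n}c.png",im)
    W=cloud(f);z=W[...,2]
    sub=np.zeros(z.shape,bool);sub[v0-10:v0+95,u0-10:u0+95]=1
    rim=sub&(z>.108)&(z<.128)
    p=W[rim][:,:2]; 
    c=np.median(p,0)
    from scipy.optimize import least_squares
    s=least_squares(lambda q:np.minimum(0.02,np.abs(np.hypot(*(p-q).T)-.054)),c,loss='soft_l1',f_scale=.004)
    print(n,rim.sum(),"rim centre",s.x,"mean",c)
    h=sub&(z>.14)&(z<.185);print("handle n",h.sum(),np.median(W[h],0) if h.any() else 0, W[h].min(0) if h.any() else 0,W[h].max(0) if h.any() else 0)
    if n=="top":
        for uv in((325,223),):print(ray(f,*uv,z=.119))
        print("handle top",ray(f,314,243,z=.172), "dropper",ray(f,342,157,z=.1))
a=cv2.imread("pics/topc.png");b=cv2.imread("pics/scenec.png")
cv2.imwrite("pics/both.png",cv2.resize(np.hstack([a,b]),(800,353)))
E
```

```text
top 1239 rim centre [ 0.50622066 -0.32788969] mean [ 0.50960841 -0.3283337 ]
handle n 97 [ 0.45645951 -0.30551598  0.17088026] [ 0.44599739 -0.31758612  0.14303096] [ 0.46718363 -0.29516949  0.17658785]
[ 0.50575779 -0.32846322  0.119     ]
handle top [ 0.45853885 -0.3054185   0.172     ] dropper [ 0.6613777 -0.3679444  0.1      ]
scene 1289 rim centre [ 0.50394813 -0.32503478] mean [ 0.50807968 -0.32267499]
handle n 192 [ 0.45245569 -0.301342    0.16630043] [ 0.44505271 -0.31611078  0.14019628] [ 0.46648027 -0.29430021  0.178802  ]
```

View pics/both.png

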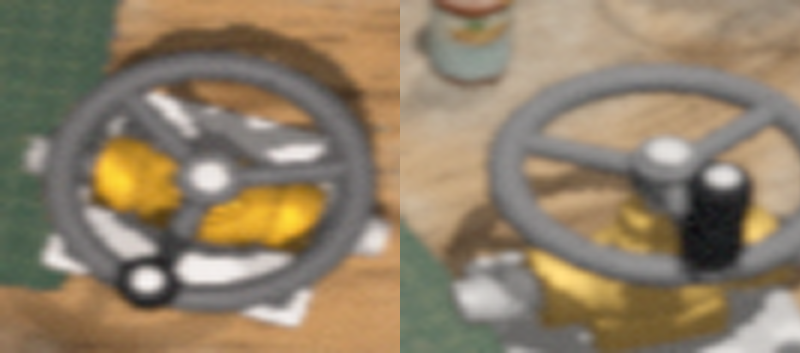

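The top crop puts the handle top at about (314.7,244.5) and the hub at about (324.7,222.6) in full-image pixels. The hose tails are at about (295,218) and (352,235), so the valve's x axis lies along about −17° or 163°. The hub is near (0.5055,−0.328) and the handle near (0.457,−0.3055). They are 53.5 mm apart, against the 55 mm given, which agrees. Next I'll move above the handle and check with the wrist camera.

```bash
python3 - <<'E'
from plant import robot
import cv2,numpy as np
from h import *
C=np.array([.5055,-.328])
yaw=-.6
for a in np.radians(range(0,360,45)):
    q=robot.inverse_kinematics([*(C+.055*np.array([np.cos(a),np.sin(a)])),.152],[np.pi,0,yaw]);print(None if q is None else np.round(q,2))
robot.grip(1.0)
robot.goto([.457,-.3055,.27],[np.pi,0,yaw])
s=robot.sense();print(s["t"],s["tcp_pos"],s["joint_pos"],s["wrist_force"])
f=robot.grab_frame("wrist");np.savez("pics/w0.npz",**f);cv2.imwrite("pics/w0.png",f["image"][:,:,::-1])
W=cloud(f);z=W[...,2];h=(z>.165)&(z<.18)&(np.hypot(W[...,0]-.457,W[...,1]+.3055)<.03)
print(h.sum(),np.nanmedian(W[h],0),W[h].min(0),W[h].max(0))
E
```

```text
[ 0.7   0.54 -0.33  1.68  0.2   0.95 -0.31]
[ 0.69  0.5  -0.37  1.76  0.22  0.92 -0.37]
[ 0.72  0.44 -0.39  1.86  0.21  0.88 -0.37]
[ 0.78  0.4  -0.38  1.92  0.19  0.86 -0.3 ]
[ 0.82  0.41 -0.34  1.9   0.18  0.86 -0.21]
[ 0.83  0.46 -0.31  1.82  0.17  0.89 -0.16]
[ 0.79  0.52 -0.29  1.72  0.18  0.93 -0.17]
[ 0.74  0.55 -0.3   1.66  0.19  0.96 -0.23]
1.95 [ 0.45612498 -0.30736431  0.26977225] [ 0.81884157  0.27240407 -0.36952081  1.79195956  0.11016789  1.09758257
 -0.19201698] [-0.48130974 -0.41807333 -0.71921837]
810 [ 0.45768835 -0.30369353  0.17281383] [ 0.44584883 -0.3158444   0.16507724] [ 0.46783129 -0.29367934  0.17654805]
```

View pics/w0.png

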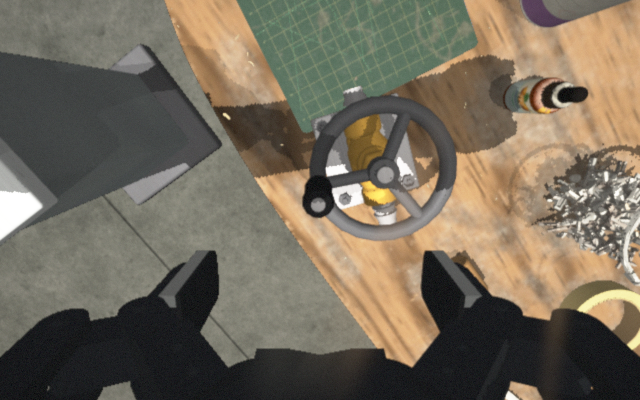

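The wrist view shows the handle's top at about (318,204) and the hub at about (385,173), with the jaws clear on either side. Depth puts the handle at (0.457,−0.305), which agrees with the top camera. I'll descend, grip and try a short clockwise arc.

```bash
python3 - <<'E'
from plant import robot
import numpy as np
def show(l):
    s=robot.sense();print(l,round(s["t"],2),np.round(s["tcp_pos"],4),np.round(s["wrist_force"],1),np.round(s["torque"],2),round(s["opening"],3))
print(robot.move_straight([.457,-.305,.152],vel=.1,contact_N=15));show("down")
robot.grip(0.0,strength=60);show("grip")
robot.sleep(.3);show("settle")
C=np.array([.5055,-.328]);a0=np.arctan2(.023,-.0485)
for k in range(1,4):
    a=a0-k*np.radians(15)
    r=robot.move_straight([*(C+.055*np.array([np.cos(a),np.sin(a)])),.152],vel=.08);show((k,np.round(C+.055*np.array([np.cos(a),np.sin(a)]),4)))
E
```

```text
False
down 3.33 [ 0.4575 -0.3052  0.1527] [-0.3 -0.2 -0.4] [0.02 0.   0.01] 0.997
grip 3.95 [ 0.4565 -0.3047  0.1523] [-4.   1.8  5. ] [0.39 0.65 0.  ] 0.245
settle 4.25 [ 0.4565 -0.3047  0.1523] [-4.2  2.6  6. ] [0.43 0.7  0.  ] 0.245
(1, array([ 0.4636, -0.2924])) 4.58 [ 0.4637 -0.2923  0.1523] [-2.2  0.8  4.6] [ 0.15  0.39 -0.06] 0.244
(2, array([ 0.4742, -0.2827])) 4.91 [ 0.4745 -0.282   0.1523] [-2.3  3.   6.3] [ 0.49  0.56 -0.05] 0.243
(3, array([ 0.487 , -0.2762])) 5.24 [ 0.4877 -0.2749  0.1523] [-1.3  2.7  6. ] [0.66 0.35 0.02] 0.245
```

```bash
cat > arc.py <<'E'
from plant import robot
import numpy as np
C=np.array([.5055,-.328]);Z=.152
def pt(a,c=C,r=.055): return [*(c+r*np.array([np.cos(a),np.sin(a)])),Z]
def st(c=C):
    s=robot.sense();d=s["tcp_pos"][:2]-c;a=np.arctan2(d[1],d[0]);F=s["wrist_force"]
    ft=-np.sin(a)*F[0]+np.cos(a)*F[1];fr=np.cos(a)*F[0]+np.sin(a)*F[1]
    return s["t"],np.degrees(a),1e3*np.hypot(*d),ft,fr,F[2],s["tcp_pos"]
E
python3 - <<'E'
from arc import *
a=np.radians(st()[1]);tr=[]
for k in range(62):
    a-=np.radians(20)
    hit=robot.move_straight(pt(a),vel=.1,contact_N=14);q=st();tr.append(q[6])
    print(k,hit,"cmd%.1f"%(np.degrees(a)),"t%.2f ang%.1f r%.1f ft%.1f fr%.1f fz%.1f"%q[:6])
    if hit or q[3]>13:break
    if q[0]>33: break
np.save("tr.npy",tr)
robot.sleep(.3);print("settled t%.2f ang%.1f r%.1f ft%.1f fr%.1f fz%.1f"%st()[:6])
p=np.array(tr)[:-1,:2]
M=np.c_[2*p,np.ones(len(p))];x=np.linalg.lstsq(M,(p**2).sum(1),rcond=None)[0];print("fit",x[:2],np.sqrt(x[2]+x[:2]@x[:2]))
E
```

```text
0 True cmd88.5 t5.45 ang98.2 r56.4 ft-3.8 fr0.0 fz0.9
settled t5.75 ang101.9 r56.3 ft-3.6 fr0.2 fz3.5
fit [0. 0.] 0.0
```

```bash
cat > cw.py <<'E'
from arc import *
a=np.radians(st()[1]);tr=[]
for k in range(80):
    a-=np.radians(18)
    hit=robot.move_straight(pt(a),vel=.08,contact_N=22);q=st();tr.append(q[6])
    print(k,hit,"cmd%.1f"%(np.degrees(a)),"t%.2f ang%.1f r%.1f ft%.1f fr%.1f fz%.1f"%q[:6])
    if hit or q[3]>14:break
    if q[0]>36: break
robot.sleep(.3);print("settled t%.2f ang%.1f r%.1f ft%.1f fr%.1f fz%.1f"%st()[:6])
p=np.array(tr)[:-1,:2]
if len(p)>4:
    M=np.c_[2*p,np.ones(len(p))];x=np.linalg.lstsq(M,(p**2).sum(1),rcond=None)[0];print("fit",x[:2],np.sqrt(x[2]+x[:2]@x[:2]))
E
python3 cw.py
```

```text
0 False cmd83.9 t6.12 ang84.6 r56.6 ft0.3 fr5.1 fz5.8
1 False cmd65.9 t6.49 ang66.5 r57.0 ft0.2 fr5.2 fz4.8
2 False cmd47.9 t6.86 ang48.5 r57.1 ft-0.1 fr6.0 fz3.5
3 False cmd29.9 t7.22 ang30.4 r57.0 ft0.6 fr6.3 fz2.8
4 False cmd11.9 t7.59 ang12.1 r56.7 ft0.5 fr7.0 fz1.1
5 False cmd-6.1 t7.96 ang-6.5 r56.2 ft0.2 fr5.0 fz2.0
6 False cmd-24.1 t8.32 ang-16.1 r55.8 ft13.4 fr5.2 fz3.7
7 True cmd-42.1 t8.55 ang-15.4 r56.1 ft2.5 fr0.3 fz1.3
settled t8.85 ang-15.4 r56.1 ft3.7 fr-3.3 fz3.0
fit [ 0.50708727 -0.32633501] 0.05484358173247007
```

The stop is at about −16°, which matches the plate's measured x axis (−16.7°), so the valve is shut. I'll press gently once more to confirm, then record the reference angle with the refined centre and camera frames.

```bash
sed -i 's/^C=.*/C=np.array([.5071,-.3263]);Z=.152/' arc.py; python3 - <<'E'
from arc import *
a=np.radians(st()[1]);print("now t%.2f ang%.1f r%.1f ft%.1f fr%.1f fz%.1f"%st()[:6])
for d in(-20,-23,-26):
    robot.move_straight(pt(np.radians(d)),vel=.03,contact_N=30);robot.sleep(.2);print(d,"t%.2f ang%.2f r%.1f ft%.1f fr%.1f fz%.1f"%st()[:6],st()[6])
for n in("top","scene","wrist"):
    f=robot.grab_frame(n);np.savez(f"pics/{n}_stop.npz",**f)
E
```

```text
now t8.85 ang-17.6 r55.1 ft3.6 fr-3.4 fz3.0
-20 t9.30 ang-17.66 r55.0 ft6.4 fr-0.9 fz4.5 [ 0.55951215 -0.3429817   0.15237655]
-23 t9.75 ang-17.85 r55.0 ft10.0 fr-1.5 fz4.4 [ 0.55944073 -0.3431505   0.1523943 ]
-26 t10.20 ang-17.98 r55.0 ft14.1 fr-1.3 fz3.6 [ 0.55941211 -0.3432808   0.1523926 ]
```

```bash
python3 - <<'E'
from arc import *
A0=-17.45
tr=[];u=[st()[1]]
for k in range(1,41):
    hit=robot.move_straight(pt(np.radians(A0+18*k)),vel=.04 if k==40 else .08,contact_N=35);q=st();tr.append(q[6])
    u.append(u[-1]+(q[1]-u[-1]+180)%360-180)
    if k%4==0 or hit:print(k,hit,"cmd%.1f un%.1f"%(A0+18*k,u[-1]),"t%.2f ang%.1f r%.1f ft%.1f fr%.1f fz%.1f"%q[:6])
    if hit:break
robot.sleep(.3);print("settled t%.2f ang%.2f r%.1f ft%.1f fr%.1f fz%.1f"%st()[:6],robot.sense()["opening"])
p=np.array(tr)[:,:2]
M=np.c_[2*p,np.ones(len(p))];x=np.linalg.lstsq(M,(p**2).sum(1),rcond=None)[0];print("fit",x[:2],np.sqrt(x[2]+x[:2]@x[:2]))
E
```

```text
4 False cmd54.5 un55.1 t11.92 ang55.1 r55.0 ft0.7 fr-0.0 fz7.6
8 False cmd126.5 un127.8 t13.38 ang127.8 r55.1 ft0.5 fr-1.1 fz6.9
12 False cmd198.6 un198.5 t14.85 ang-161.5 r55.1 ft1.4 fr-1.8 fz5.7
16 False cmd270.6 un269.9 t16.32 ang-90.1 r55.0 ft1.8 fr0.2 fz6.9
20 False cmd342.6 un341.9 t17.78 ang-18.1 r54.9 ft-0.4 fr2.5 fz5.9
24 False cmd414.6 un415.9 t19.25 ang55.9 r55.0 ft0.5 fr0.2 fz8.1
28 False cmd486.6 un487.8 t20.72 ang127.8 r55.1 ft0.1 fr-2.3 fz7.2
32 False cmd558.5 un558.1 t22.18 ang-161.9 r55.1 ft0.9 fr-1.5 fz7.3
36 False cmd630.5 un629.7 t23.65 ang-90.3 r55.0 ft-0.4 fr0.8 fz8.4
40 False cmd702.5 un701.0 t25.33 ang-19.0 r54.9 ft-1.7 fr2.9 fz6.2
settled t25.63 ang-18.96 r54.9 ft-1.5 fr1.9 fz5.4 0.2429067540117936
fit [ 0.50703169 -0.32627272] 0.0550149313329071
```

Two turns are done, but the arm settled about 1.5° short. I'll nudge it up to the reference angle, then compare camera frames with those taken at the stop.

```bash
python3 - <<'E'
from arc import *
import cv2
from h import *
c=-17.4
for i in range(6):
    e=-17.4-st()[1]
    if i and abs(e)<.15:break
    c+=e if i else 1.4
    robot.move_straight(pt(np.radians(c)),vel=.02);robot.sleep(.3);print("cmd%.2f"%c,"t%.2f ang%.2f r%.1f ft%.1f fr%.1f fz%.1f"%st()[:6])
ims=[]
for n in("top","scene","wrist"):
    f=robot.grab_frame(n);g=np.load(f"pics/{n}_stop.npz")
    d=np.abs(f["image"].astype(int)-g["image"]).max(2)
    # rim/spoke region: project wheel centre
    w=f["R"]@np.r_[C,.115]+f["t"];u,v=int(f["fx"]*w[0]/w[2]+f["cx"]),int(f["fy"]*w[1]/w[2]+f["cy"])
    h=45 if n!="wrist" else 80
    y0,x0=max(v-h,0),max(u-h,0)
    A=g["image"][y0:v+h,x0:u+h];B=f["image"][y0:v+h,x0:u+h]
    print(n,u,v,"mean diff",d[y0:v+h,x0:u+h].mean(),"phase shift",cv2.phaseCorrelate(A.mean(2),B.mean(2)))
    ims.append(np.vstack([cv2.resize(I[:,:,::-1],(260,260),interpolation=cv2.INTER_CUBIC) for I in(A,B)]))
cv2.imwrite("pics/cmp.png",np.hstack(ims))
E
```

```text
cmd-16.00 t26.18 ang-18.16 r54.9 ft-3.5 fr4.2 fz4.6
cmd-15.24 t26.73 ang-17.70 r54.9 ft-4.1 fr3.8 fz3.9
cmd-14.94 t27.28 ang-17.54 r54.9 ft-3.7 fr3.9 fz5.0
top 323 222 mean diff 10.774074074074074 phase shift ((-3.7758555120072046, -0.3262276177522878), 0.5894377014788449)
scene 353 235 mean diff 4.780246913580247 phase shift ((-0.38204544628857207, 0.10097637603614373), 0.8621915873786807)
wrist 218 269 mean diff 7.2518359375 phase shift ((0.008913589067375938, 0.06100511615326809), 0.8545582060696575)
```

View pics/cmp.png

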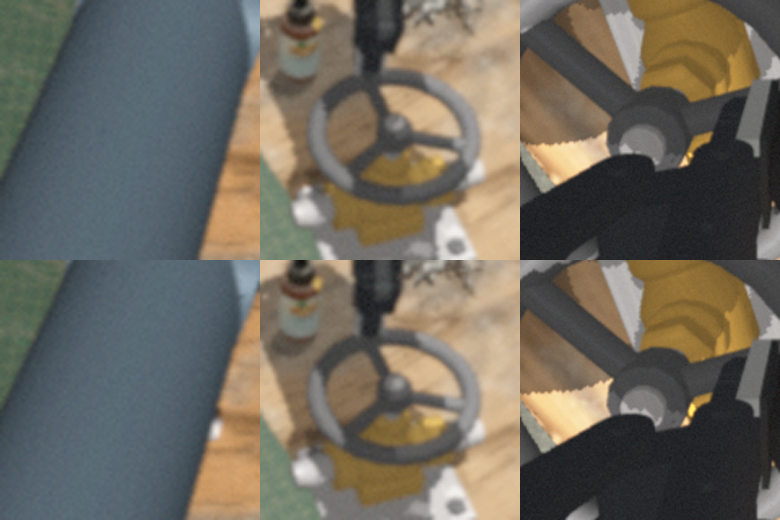

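The wheel, spokes and handle look the same in both rows of the scene and wrist views, and the arm blocks the top view. The dropper hasn't moved. Allowing for grip compliance, I'm about 0.3° short, so I'll make one last nudge, check that it holds still, and hand in.

```bash
python3 - <<'E'
from arc import *
import cv2
c=-14.5
for i in range(4):
    robot.move_straight(pt(np.radians(c)),vel=.02);robot.sleep(.4);print("cmd%.2f"%c,"t%.2f ang%.2f r%.1f ft%.1f fr%.1f fz%.1f"%st()[:6])
    if st()[1]>-17.32:break
    c+=.25
robot.sleep(1);s=robot.sense();print("%.2f %.2f"%st()[:2],s["opening"],np.abs(s["joint_velocities"]).max())
f=robot.grab_frame("scene");cv2.imwrite("pics/final.png",f["image"][:,:,::-1])
E
```

```text
cmd-14.50 t28.08 ang-17.14 r54.9 ft-4.6 fr4.4 fz5.4
29.08 -17.12 0.24789255183458786 0.0012011718743149425
```

View pics/final.png

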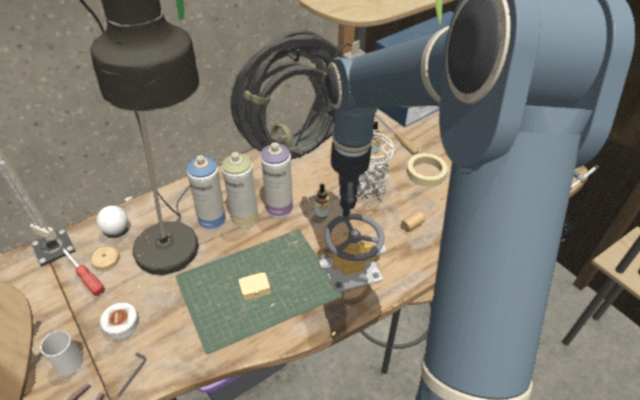

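The final scene view shows the gripper on the handle at about (346,212). The brass case (255,286), wood leg (413,221) and dropper (321,201) are all where they started. The arm is still, so I'm handing in.

```bash
python3 -c "
from plant import robot
robot.close_job()"
```

```text
the job is handed in; nothing more can be done
```

I turned the wheel clockwise by its handle until it hit the hard stop, then backed it off two full turns counter-clockwise and handed the job in at about 29 s. No verdict was reported.

- **Stop:** it showed up at a handle angle of about −17.4°, matching the valve's +x side read from the images (−16.7°). Pressing harder, up to 14 N, moved the reading by only about 0.3°.
- **Two turns:** after the two turns the gripper settled about 1.5° short, so I nudged it on. The last reading was −17.12°. Allowing for grip flex under the 4–5 N load, I put the wheel within about 0.2° of exactly two turns.
- **Holding still:** the reading changed by 0.02° over the last second, and the gripper is still closed on the handle.
- **Surroundings:** the brass case, wood leg and dropper are where they started.
- **Failed or disagreed:** one early contact trigger (14 N limit) was a false alarm from the arm's own motion. The arm blocked the top camera for the final comparison, so that check used the scene and wrist views, which looked the same as at the stop. It was taken before the last 0.4° nudge.

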